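# Change the slicer's blade insert

### The job

Change the vegetable slicer from grating to V-cutting. Draw the grating insert out of the slicer's rails by their open end and lay it flat on a free part of the worktop, grip upwards; then take the V-blade insert from the wooden rack and slide it, grip upwards and grip end first, under the rails from the open end until it is fully home against the stop. Leave the other insert in the rack, and do not shift the jar, the tin or the tub.

Things in the scene. Friction and masses are not known exactly. Their poses are not given: they have to be found in the camera images.
- slicer: flat vegetable slicer on a white catch box, 250 x 94 mm, fixed. Origin: centre of underside, z up, x from its front to its rear. Front half (x -125 to 0 mm): runway, a bare flat deck at z 56 mm. Rear half: two steel rails. Small lips reach x -131 and +131 mm. Tallest part: rails, 68 mm (74 at the flared mouth)
- mouth (a point): middle of the rails' only open end, at x 0, y 0, z 56 mm of the slicer; axes as the slicer's. The rails are C-shaped, over ledges level with the runway: inside 69 mm wide and 8.4 mm high, lips turned in to 27.5 mm from the middle line. Nothing passes the lips from above. A flare of 14 mm (about 5 mm wider each side and higher) leads in. Box open between the ledges
- home (a point): where an insert's origin lies when it is fully home: x 63, y 0, z 56 mm of the slicer, axes as the slicer's. The insert's leading edge then meets a fixed stop (face at slicer x 113 mm, top z 62 mm: lower than the rails, no obstacle to fingers on the grip). With its origin at x -66 an insert is wholly out of the rails and lies on the runway
- rack: fixed wooden rack, x -42 to +66, y -48 to +48 mm about its origin (underside, z up), cheeks 52 mm high. Two inserts stand in it, 46 mm apart along x, grip end down, leaning 25 deg from upright towards rack +x, grip side facing -x. The lower half of their side edges sits in grooves (1.3 mm play); the upper half is free. Tops 101 mm up; they come out along their slope
- v_insert: insert to fit; either place in the rack. Two blades form a V in its window. Steel plate 100 long (x) x 66 wide (y) x 6 mm, about 0.1 kg. Origin: centre of its underside; x to the leading (grip) end, z out of the face with the grip. Its side edges run in the rails, so held by the edges it cannot go in; once in, only the grip is free
- v_grip (a point): top middle of the V-blade insert's black grip rib, 26 mm from the plate's centre towards the leading end and 30 mm above the underside; axes as v_insert's. The rib is 10 mm long (x), 34 mm wide (y) and stands 24 mm above the plate. The other two inserts have the same plate and grip
- comb_insert: the other insert in the rack, to be left there: a row of small upright teeth and a straight bar in its window; same plate, grip, origin and axes as v_insert
- grating_insert: insert to remove: its window is closed by a plate with rows of small raised holes; same plate, grip, origin and axes as v_insert. It starts loose in the slicer's rails, 1 to 10 mm short of home, leading end to the rear. Bare worktop to lay it on: between slicer and rack; sink rim at world y < -0.29, hob at y > 0.41, things at the back x > 0.76
- jar: bystander: glass jar with a black lid, 65 mm across, 86 mm tall, standing loose among the work. Origin: centre of its underside
- tin: bystander: food tin, 75 mm across, 110 mm tall, standing loose among the work. Origin: centre of its underside
- tub: bystander: small pot with a foil lid, 72 mm across, 71 mm tall, standing loose among the work. Origin: centre of its underside
Not all that is in view belongs to the job. Leave any blue look-alike of the grating_insert alone.

How it is judged (in metres and radians):
On the way:
1. the grating insert is out of the slicer and lies flat on the worktop, grip upwards (height (world z) of grating_insert below 0.006 m and angle between grating_insert's own z axis and vertical below 0.1 rad and linear speed of grating_insert below 0.02 m/s), for 0.2 s.
At the end, for the whole second after the job is handed in: the V-blade insert is in the rails, within 5 mm of fully home, level, grip upwards, grip end at the stop, in line with the slicer and at rest; the grating insert lies flat on the worktop, grip upwards, at rest (x of v_insert in the frame of home between -0.005 and 0.004 m and distance between v_insert and home below 0.006 m and angle between v_insert's own z axis and vertical below 0.08 rad and angle between the x axis of v_insert and the x axis of slicer, either way round below 0.08 rad and linear speed of each of v_insert, grating_insert below 0.01 m/s and height (world z) of grating_insert below 0.006 m and angle between grating_insert's own z axis and vertical below 0.1 rad and x of v_grip in the frame of home above 0.015 m); the robot touches nothing.
It fails at once if the comb insert is shifted by more than 20 mm (distance of comb_insert from where it was at the start of the episode above 0.02 m).
It fails at once if the jar, tin or tub is shifted by more than 25 mm (distance of any of jar, tin, tub from where it was at the start of the episode above 0.025 m).
It also fails if it takes over 67 s, if anything falls off the work surface, if the arm or the gripper's body presses on something with over 40 N, if the wrist force passes 120 N, or if a joint passes its speed limit or range.

### The arm

A 6-joint arm with a two-finger parallel gripper is mounted at the origin on a cart in front of the work surface, level with it; the furniture and walls round the work are solid. World frame = base frame: x ahead of the robot, y to its left, z up, the work surface at z = 0. Lengths are in mm, angles in degrees, forces in N, time in s.
With the tool pointing down it reaches from about 250 to 725 mm from the base axis. Payload 4 kg.
Tool frame: the origin (TCP) lies on the centre line of the jaws, within the pads' length; the fingertips stand 19 mm ahead of it and the grasp point (between the pads) is the TCP (arm.nose_length is the distance from the TCP to the fingertips, in mm); z points along the fingers, y is the line along which they close (so a half turn about z gives the same grasp; the last joint's range is limited). The gripper opens to 85 mm and grips with 20 to 120 N. Pads are 22 mm wide; open, the fingers measure 114 mm over their backs; the gripper's body (76 mm by 85 mm) begins 54 mm behind the grasp point. The pads swing forward as they close: fully open they stand 13 mm farther back than shut.
Start: joints at [-68.354, 13.785, 0.286, 76.501, 0, 90], TCP at [184.436, -464.739, 250.306] pointing down, gripper open.
Joint ranges: [-155.79, 155.79], [-60.16, 107.12], [-62.33, 73.08], [-114, 123.19], [-81.49, 82.49], [-180, 180]. Speed limits (degrees/s): [159.86, 159.86, 180, 180, 180, 180].

### API

Orientations are given as [roll, pitch, yaw] about the fixed x, y, z axes, in that order (R = Rz(yaw) Ry(pitch) Rx(roll)).
In Python, from station import arm gives the robot as it stands.
- The arm moves only by the shell command python3 -m creep 'ROWS' [FORCE]. ROWS is JSON, a list of rows, each an object with "jaw": the finger opening in cm, from 0 to 8.54; "offset": the shift along the tool's x, y, z in cm, a list of three; "rotation": the turn, a rotation vector about the tool's x, y, z in rad, a list of three. A call has 1 to 12 rows; each row shifts and turns the commanded pose from where the row before left it, along the tool's axes as they then stand; what a row does not reach is not made up. A row lasts 1/10 s, in which the tool goes at most 50 mm and 8.59 degrees, less where a joint would pass 70% of its speed; a pose out of reach is approached as far as the arm can. A call is refused whole if a number of a shift passes 5 or a number of a turn 0.15, either way. A call with a gripper value outside its range is refused whole. The fingers move at their own pace and stop on an object; FORCE is the grip in N (left out, the last holds). Time passes only in rows, so rows that do not move let the fingers close. It gives the time, the measured TCP pose, the force, the opening and the grip force at its end, in the units of the state.
- arm.read_state(): the state, without advancing time (a new reading comes with each control period).
- arm.get_image(name): name is "scene" or "top" or "wrist"; returns the picture (480x640x3 uint8, red, green, blue); there is no depth.
- arm.get_calibration(name): a dict with "fx", "fy", "cx", "cy" (pixels), "D" ([k1, k2, p1, p2, k3] as OpenCV has them; the pictures are not rectified), "rvec" (rotation vector, rad) and "tvec" (3), from world to camera coordinates, as OpenCV has them; the wrist camera has in their place "tool_from_camera" (4x4, takes a point from camera to tool coordinates, whose origin is the TCP and whose axes are the flange's). Camera axes: x right, y down, z forward; pixel columns grow to the right and rows downward; lengths in mm; the calibration is good to about 2 mm. A picture is of the moment at which its call begins: read the wrist's pose just before it. get_calibration takes no time and is no camera call.
- arm.hand_in(): hands the job in; it is judged then, once.
Trained networks look in the newest picture that a camera, given by its name, has taken for a name from the list of things; names that differ only in an ending like _2 or _b are one class to them, and where a whole thing is asked for, a point or a joint stands for the part that bears it (a point fixed in the world has none). Each returns a list of dicts, best first, with "p" (0 to 1); they miss things now and then, are a little off and sometimes report something else, mostly with a low value. They report only what shows in the picture. A call takes as long as a camera call. They do not tell look-alikes from the thing itself.
- arm.look_for(camera, query): "centre" ([x, y, z] in mm, in world coordinates, good to about 4 mm: the middle of the surface that is visible of it).
The state is a dict: "time_s": time; "q": joint angles; "qd": joint speeds; "effort": joint torques, N m; "tcp_pos": TCP position; "orientation": TCP orientation; "force": force on the tool from outside, world axes, zero at the start; "wrist_torque": the same for the moment, N m; "opening": finger opening in mm; "gripper_force": force on a finger pad.
Only numpy, scipy, OpenCV 4.12 (cv2) and the standard library are available. Lean on these libraries where they do the work, as an engineer would, in place of code of your own. Each camera call takes 0.05 s, during which the arm holds its last target. There are 200 camera calls.

## Working session

There is one attempt and no reset: what is moved stays moved. The work goes in short steps, Python scripts to look and compute and a shell command to move; the robot and the scene stay as the last step left them, time stands still between calls to the robot, and variables do not carry over. Pictures are saved under pics/ and viewed, at most 10 in all, crops included, and the job is handed in when it is done.

```bash
ls; mkdir -p pics; python3 - <<'E'
from station import arm
import cv2
for n in ("top","scene"):
    im=arm.get_image(n); cv2.imwrite(f"pics/{n}0.png",im[:,:,::-1])
    for q in ("slicer","rack","v_insert","comb_insert","grating_insert","jar","tin","tub","v_grip"):
        print(n,q,[(([round(float(v)) for v in d["centre"]]),round(d["p"],2)) for d in arm.look_for(n,q)][:4])
print(arm.read_state())
E
```

```text
pics
top slicer [([534, -177, 53], 0.63)]
top rack [([562, 226, 33], 0.87)]
top v_insert [([567, 258, 52], 0.92)]
top comb_insert [([619, 244, 67], 0.86)]
top grating_insert [([617, -201, 64], 0.92), ([421, 216, 4], 0.74), ([562, 225, 34], 0.62)]
top jar [([393, 44, 88], 0.68), ([713, 210, 74], 0.28)]
top tin [([713, 93, 105], 0.71)]
top tub [([716, 208, 72], 0.84), ([617, 245, 68], 0.55)]
top v_grip [([565, 257, 59], 0.56)]
scene slicer [([525, -161, 56], 0.82), ([709, 216, 73], 0.64)]
scene rack [([538, 284, 26], 0.69), ([526, -160, 51], 0.21)]
scene v_insert [([567, 260, 61], 0.86)]
scene comb_insert [([619, 242, 75], 0.94)]
scene grating_insert [([612, -200, 64], 0.78), ([413, 223, 6], 0.73)]
scene jar [([380, 57, 76], 0.68)]
scene tin [([699, 112, 88], 0.93)]
scene tub [([710, 214, 73], 0.88), ([611, -202, 62], 0.7), ([567, 261, 58], 0.36)]
scene v_grip [([560, 260, 60], 0.73)]
{'time_s': 1.0, 'q': array([-6.83542081e+01,  1.37844878e+01,  2.85834845e-01,  7.65025052e+01,
        1.98086940e-04,  9.00012110e+01]), 'qd': array([-0.04983147, -0.04612834,  0.04621066, -0.07374791, -0.04085017,
       -0.01678552]), 'effort': array([ 4.58615723e-04, -3.72214365e+01,  2.52696848e+01,  1.21806963e-03,
        7.39934535e-06, -1.32523965e-05]), 'tcp_pos': array([ 184.42957498, -464.72776379,  250.30981572]), 'orientation': array([-1.79998842e+02, -1.98062461e-04,  2.16445809e+01]), 'force': array([0.61317006, 0.02776549, 0.59110458]), 'wrist_torque': array([ 0.0112004 ,  0.03539044, -0.03876407]), 'gripper_force': 0.0, 'opening': 85.50520482933452}
```

View pics/top0.png

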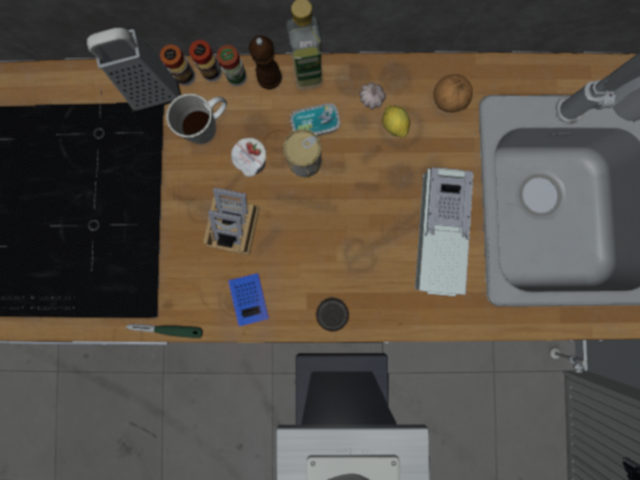

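View pics/scene0.png

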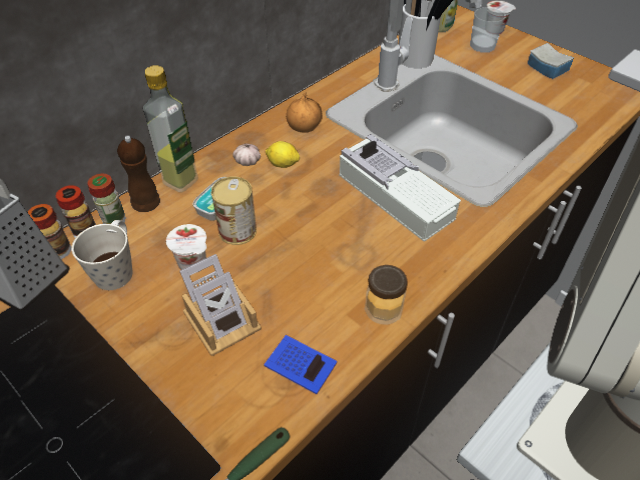

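The top view shows the slicer at about px (446,232), with its rails at the rear towards +x. The rack is at (230,228), with the V insert in the front place and the comb behind. The blue look-alike is at (248,300), the jar at (332,314), the tin at (303,152) and the tub at (248,156). Next I'll take a close wrist view over the slicer.

```bash
cat > h.py <<'E'
import numpy as np, cv2
from scipy.spatial.transform import Rotation as R
from station import arm
def tool():
    s=arm.read_state(); T=np.eye(4); T[:3,:3]=R.from_euler('xyz',s['orientation'],degrees=True).as_matrix(); T[:3,3]=s['tcp_pos']; return T
def cam(n,T=None):
    c=arm.get_calibration(n); K=np.array([[c['fx'],0,c['cx']],[0,c['fy'],c['cy']],[0,0,1.]]); D=np.array(c['D'],float)
    if n=='wrist': W=T@np.array(c['tool_from_camera'])
    else:
        W=np.eye(4); r=cv2.Rodrigues(np.array(c['rvec'],float))[0]; W[:3,:3]=r.T; W[:3,3]=-r.T@np.array(c['tvec'],float).ravel()
    return K,D,W
def ray(uv,C):
    K,D,W=C; p=cv2.undistortPoints(np.array(uv,float).reshape(-1,1,2),K,D).reshape(-1,2)
    return W[:3,3],(W[:3,:3]@np.c_[p,np.ones(len(p))].T).T
def onplane(uv,z,C):
    o,d=ray(uv,C); return o+d*((z-o[2])/d[:,2])[:,None]
def proj(P,C):
    K,D,W=C; Wi=np.linalg.inv(W); rv=cv2.Rodrigues(Wi[:3,:3])[0]
    return cv2.projectPoints(np.array(P,float).reshape(-1,1,3),rv,Wi[:3,3],K,D)[0].reshape(-1,2)
def snap(name,n='wrist'):
    T=tool(); im=arm.get_image(n)[:,:,::-1].copy(); cv2.imwrite(f'pics/{name}.png',im); np.save(f'pics/{name}.npy',T); return im,T
def st():
    s=arm.read_state(); print(round(s['time_s'],2),'q',np.round(s['q'],1),'p',np.round(s['tcp_pos'],1),'o',np.round(s['orientation'],2),'F',np.round(s['force'],1),'op',round(s['opening'],1),'g',round(s['gripper_force'],1))
def delta(P,rpy):
    """shift (cm) along current tool axes, then rotvec (tool axes)"""
    T=tool(); Rt=R.from_euler('xyz',rpy,degrees=True)
    print('shift cm',np.round(T[:3,:3].T@(np.array(P)-T[:3,3])/10,2),'rotvec',np.round((R.from_matrix(T[:3,:3]).inv()*Rt).as_rotvec(),3))
E
python3 -m creep '[{"jaw":8.5,"offset":[3.8,-1.0,-0.4],"rotation":[0,0,0]},{"jaw":8.5,"offset":[3.8,-1.0,-0.4],"rotation":[0,0,0]},{"jaw":8.5,"offset":[3.8,-1.0,-0.4],"rotation":[0,0,0]},{"jaw":8.5,"offset":[3.8,-1.0,-0.4],"rotation":[0,0,0]},{"jaw":8.5,"offset":[3.8,-1.0,-0.4],"rotation":[0,0,0]},{"jaw":8.5,"offset":[3.8,-1.0,-0.4],"rotation":[0,0,0]},{"jaw":8.5,"offset":[3.8,-1.0,-0.4],"rotation":[0,0,0]},{"jaw":8.5,"offset":[3.8,-1.0,-0.4],"rotation":[0,0,0]},{"jaw":8.5,"offset":[3.8,-1.0,-0.4],"rotation":[0,0,0]},{"jaw":8.5,"offset":[3.8,-1.0,-0.4],"rotation":[0,0,0]}]'
python3 -m creep '[{"jaw":8.5,"offset":[0,0,0],"rotation":[0,0,-0.143]},{"jaw":8.5,"offset":[0,0,0],"rotation":[0,0,-0.143]},{"jaw":8.5,"offset":[0,0,0],"rotation":[0,0,-0.143]},{"jaw":8.5,"offset":[0,0,0],"rotation":[0,0,-0.143]},{"jaw":8.5,"offset":[0,0,0],"rotation":[0,0,-0.143]},{"jaw":8.5,"offset":[0,0,0],"rotation":[0,0,-0.143]},{"jaw":8.5,"offset":[0,0,0],"rotation":[0,0,-0.143]},{"jaw":8.5,"offset":[0,0,0],"rotation":[0,0,-0.143]},{"jaw":8.5,"offset":[0,0,0],"rotation":[0,0,0]}]'
python3 - <<'E'
from h import *
st(); snap('w1')
print(arm.get_calibration('wrist'))
for q in ("slicer","grating_insert"): print(q,arm.look_for('wrist',q)[:2])
E
```

```text
time_s: 2.0
tcp_pos: [501.9, -230.5, 290.5]
orientation: [180.0, -0.0, 21.7]
force: [0.2, -1.0, -0.2]
opening: 85.1
gripper_force: 0.0
time_s: 2.9
tcp_pos: [500.7, -231.6, 290.2]
orientation: [-180.0, -0.0, 87.2]
force: [-0.1, -0.5, 0.3]
opening: 84.9
gripper_force: 0.0
2.9 q [-24.8  19.1  13.4  84.3   0.   68. ] p [ 500.7 -231.6  290.2] o [-179.99   -0.     87.18] F [-0.1 -0.5  0.3] op 84.9 g 0.0
{'fx': 392.4312223905634, 'fy': 392.4312223905634, 'cx': 325.5196970913944, 'cy': 229.7832579702968, 'D': array([-0.07016556,  0.        ,  0.        ,  0.        ,  0.        ]), 'tool_from_camera': array([[-5.49061728e-04, -9.53160486e-01, -3.02464522e-01,
         7.95138842e+01],
       [ 9.99999847e-01, -5.01377499e-04, -2.35295112e-04,
         7.27049433e-02],
       [ 7.26250974e-05, -3.02464605e-01,  9.53160615e-01,
        -1.23840302e+02],
       [ 0.00000000e+00,  0.00000000e+00,  0.00000000e+00,
         1.00000000e+00]])}
slicer [{'centre': [524.5, -190.4, 56.6], 'p': 0.78}]
grating_insert [{'centre': [612.9, -199.7, 60.7], 'p': 0.62}, {'centre': [527.4, -184.8, 57.1], 'p': 0.4}]
```

View pics/w1.png

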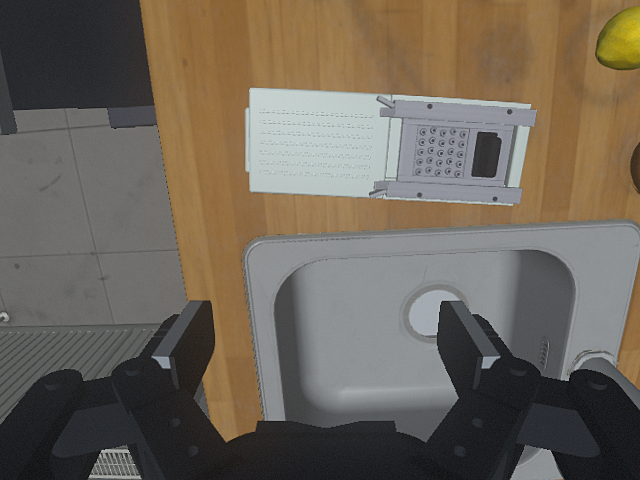

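```bash
python3 - <<'E'
from h import *
T=np.load('pics/w1.npy'); C=cam('wrist',T)
print(np.round(onplane([(250,88),(390,95),(250,191),(380,198)],56,C),1))
g=cv2.imread('pics/w1.png')
x0,y0=230,75; c=cv2.resize(g[y0:y0+140,x0:x0+320],None,fx=2.5,fy=2.5,interpolation=cv2.INTER_CUBIC)
from scipy.optimize import least_squares
uv=np.array([(250,88),(250,191),(390,95),(380,198)],float)
def W(p,L): a=np.radians(p[2]); r=np.array([[np.cos(a),-np.sin(a),0],[np.sin(a),np.cos(a),0],[0,0,1]]); return np.array(L,float)@r.T+[p[0],p[1],0]
def res(p):
    q=proj(W(p,[(-125,47,56),(-125,-47,56),(p[3],47,56),(p[4],-47,56)]),C); return (q-uv).ravel()
s=least_squares(res,[527,-187,-3,0,0]); print(s.x,s.fun)
p=s.x
for L,col in (([(-125,47,56),(-125,-47,56),(125,-47,56),(125,47,56)],(0,0,255)),([(113,-30,62),(113,30,62)],(0,255,0)),
   ([(p_,y,86) for p_,y in ((84,-17),(94,-17),(94,17),(84,17))],(255,0,255))):
    q=((proj(W(p,L),C)-[x0,y0]+.5)*2.5).astype(int); cv2.polylines(c,[q.reshape(-1,1,2)],True,col,1)
cv2.imwrite('pics/w1c.png',c)
E
```

```text
[[ 440.  -133.4   56. ]
 [ 561.3 -145.4   56. ]
 [ 430.7 -224.3   56. ]
 [ 551.4 -237.1   56. ]]
[ 559.64538418 -191.7228694    -5.83262732   -3.10607067   -3.50531478] [-0.00926946 -1.39130527  0.00172009  1.52869763  0.05670711 -0.90459044
 -0.05780442  1.09954406]
```

View pics/w1c.png

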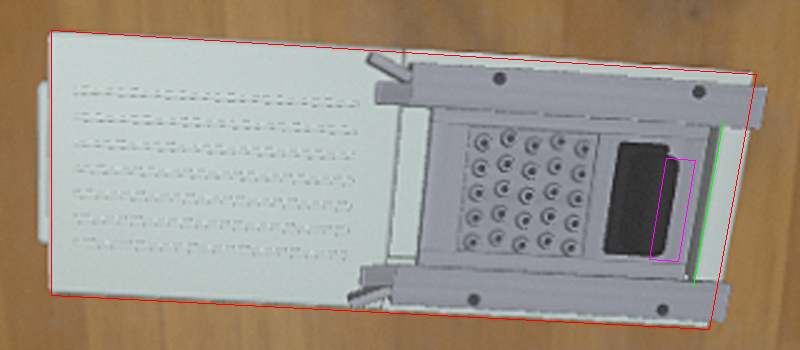

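The fit overlays the slicer well: centre (559.6, -191.7), yaw -5.8°. The rib's top sits about 6 mm short of home. I'll move over the grip now.

```bash
python3 - <<'E'
from h import *
delta([642.2,-200.1,140],[180,0,84.17])
E
```

```text
shift cm [ 3.88 13.96 15.03] rotvec [-0.    0.    0.05]
```

```bash
python3 -m creep '[{"jaw":3.5,"offset":[0.97,3.49,0],"rotation":[0,0,0]},{"jaw":3.5,"offset":[0.97,3.49,0],"rotation":[0,0,0]},{"jaw":3.5,"offset":[0.97,3.49,0],"rotation":[0,0,0]},{"jaw":3.5,"offset":[0.97,3.49,0],"rotation":[0,0,0]},{"jaw":3.5,"offset":[0,0,3],"rotation":[0,0,0.0525]},{"jaw":3.5,"offset":[0,0,4],"rotation":[0,0,0]},{"jaw":3.5,"offset":[0,0,4],"rotation":[0,0,0]},{"jaw":3.5,"offset":[0,0,4],"rotation":[0,0,0]},{"jaw":3.5,"offset":[0,0,0],"rotation":[0,0,0]}]' 40
python3 - <<'E'
from h import *
st(); snap('w2'); delta([642.2,-200.1,86],[180,0,84.17])
E
```

```text
time_s: 3.95
tcp_pos: [637.5, -198.2, 132.7]
orientation: [-179.2, -0.2, 84.1]
force: [-1.0, 0.7, -0.1]
opening: 34.8
gripper_force: 0.0
3.95 q [-17.3  37.3  19.1  72.6  -0.   78.6] p [ 637.5 -198.2  132.7] o [-1.7918e+02 -1.6000e-01  8.4100e+01] F [-1.   0.7 -0.1] op 34.8 g 0.0
shift cm [-0.1   0.31  5.09] rotvec [-0.008 -0.002 -0.001]
```

View pics/w2.png

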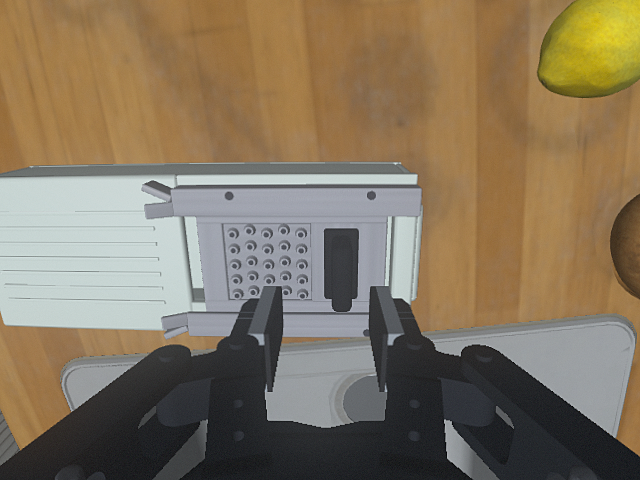

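```bash
python3 - <<'E'
from h import *
T=np.load('pics/w2.npy'); C=cam('wrist',T)
P=onplane([(332,272),(356,272),(344,240),(344,311)],86,C); a=np.radians(-5.83); r=np.array([[np.cos(a),np.sin(a)],[-np.sin(a),np.cos(a)]])
print(np.round(P,1), np.round((P[:,:2]-[559.6,-191.7])@r.T,1))
E
```

```text
[[ 640.2 -193.9   86. ]
 [ 651.5 -195.    86. ]
 [ 647.3 -178.5   86. ]
 [ 644.  -215.1   86. ]] [[ 80.4   6. ]
 [ 91.8   6.1]
 [ 85.9  22. ]
 [ 86.4 -14.7]]
```

```bash
python3 -m creep '[{"jaw":3.5,"offset":[0,0.2,1.2],"rotation":[0,0,0]},{"jaw":3.5,"offset":[0,0.2,1.2],"rotation":[0,0,0]},{"jaw":3.5,"offset":[0,0,1.0],"rotation":[0,0,0]},{"jaw":3.5,"offset":[0,0,0],"rotation":[0,0,0]},{"jaw":3.5,"offset":[0,0,0],"rotation":[0,0,0]}]'
python3 -c "
from h import *
st(); delta([643.8,-199.3,86],[180,0,84.17])"
```

```text
time_s: 4.5
tcp_pos: [646.1, -200.1, 106.4]
orientation: [-180.0, -0.0, 84.2]
force: [0.2, -0.0, 0.2]
opening: 34.9
gripper_force: 0.0
4.5 q [-17.2  38.7  17.6  68.9   0.   78.6] p [ 646.1 -200.1  106.4] o [-180.     -0.     84.18] F [ 0.2 -0.   0.2] op 34.9 g 0.0
shift cm [ 0.06 -0.23  2.04] rotvec [-0. -0.  0.]
```

```bash
python3 -m creep '[{"jaw":3.5,"offset":[0,-0.1,0.8],"rotation":[0,0,0]},{"jaw":3.5,"offset":[0,0,0.7],"rotation":[0,0,0]},{"jaw":3.5,"offset":[0,0,0.4],"rotation":[0,0,0]},{"jaw":3.5,"offset":[0,0,0],"rotation":[0,0,0]},{"jaw":0.5,"offset":[0,0,0],"rotation":[0,0,0]},{"jaw":0.5,"offset":[0,0,0],"rotation":[0,0,0]},{"jaw":0.5,"offset":[0,0,0],"rotation":[0,0,0]},{"jaw":0.5,"offset":[0,0,0],"rotation":[0,0,0]}]' 40
python3 -c "
from h import *
st()"
```

```text
time_s: 5.3
tcp_pos: [645.3, -200.1, 87.6]
orientation: [180.0, 0.0, 84.2]
force: [0.1, -0.7, 1.3]
opening: 9.0
gripper_force: 42.9
5.3 q [-17.2  39.4  16.   66.5   0.   78.6] p [ 645.3 -200.1   87.6] o [1.7996e+02 1.0000e-02 8.4190e+01] F [ 0.1 -0.7  1.3] op 9.0 g 42.9
```

Gripped: the opening is 9 mm at 43 N. Drawing out.

```bash
python3 -m creep '[{"jaw":0.5,"offset":[0,-0.6,0],"rotation":[0,0,0]},{"jaw":0.5,"offset":[0,-0.9,0],"rotation":[0,0,0]},{"jaw":0.5,"offset":[0,-1.2,0],"rotation":[0,0,0]},{"jaw":0.5,"offset":[0,-1.2,0],"rotation":[0,0,0]},{"jaw":0.5,"offset":[0,-1.2,0],"rotation":[0,0,0]}]' 50
python3 -m creep '[{"jaw":0.5,"offset":[0,-1.5,0],"rotation":[0,0,0]},{"jaw":0.5,"offset":[0,-1.5,0],"rotation":[0,0,0]},{"jaw":0.5,"offset":[0,-1.5,0],"rotation":[0,0,0]},{"jaw":0.5,"offset":[0,-1.5,0],"rotation":[0,0,0]},{"jaw":0.5,"offset":[0,-1.5,0],"rotation":[0,0,0]},{"jaw":0.5,"offset":[0,-1.0,0],"rotation":[0,0,0]},{"jaw":0.5,"offset":[0,0,0],"rotation":[0,0,0]},{"jaw":0.5,"offset":[0,0,0],"rotation":[0,0,0]}]' 50
python3 -c "
from h import *
st()"
```

```text
time_s: 5.8
tcp_pos: [593.9, -194.8, 87.7]
orientation: [179.9, 0.0, 84.2]
force: [0.9, -0.1, 0.6]
opening: 8.9
gripper_force: 50.1
time_s: 6.6
tcp_pos: [509.5, -186.3, 87.6]
orientation: [-180.0, 0.0, 84.2]
force: [-1.4, 0.5, 4.6]
opening: 8.7
gripper_force: 50.5
6.6 q [-20.1  25.6  -8.3  56.1  -0.   75.8] p [ 509.5 -186.3   87.6] o [-1.7998e+02  1.0000e-02  8.4170e+01] F [-1.4  0.5  4.6] op 8.7 g 50.5
```

```bash
python3 -m creep '[{"jaw":0.5,"offset":[0,0,-1],"rotation":[0,0,0]},{"jaw":0.5,"offset":[0,0,-2.5],"rotation":[0,0,0]},{"jaw":0.5,"offset":[0,0,-2.5],"rotation":[0,0,0]},{"jaw":0.5,"offset":[2,0.4,0],"rotation":[0,0,0]},{"jaw":0.5,"offset":[4,0.7,0],"rotation":[0,0,0]},{"jaw":0.5,"offset":[4,0.7,0],"rotation":[0,0,0]},{"jaw":0.5,"offset":[4,0.7,0],"rotation":[0,0,0]},{"jaw":0.5,"offset":[3,0.5,0],"rotation":[0,0,0]},{"jaw":0.5,"offset":[1,0.2,0],"rotation":[0,0,0]},{"jaw":0.5,"offset":[0,0,1.5],"rotation":[0,0,0]},{"jaw":0.5,"offset":[0,0,2.5],"rotation":[0,0,0]},{"jaw":0.5,"offset":[0,0,2.5],"rotation":[0,0,0]}]'
python3 -m creep '[{"jaw":0.5,"offset":[0,0,2],"rotation":[0,0,0]},{"jaw":0.5,"offset":[0,0,1.5],"rotation":[0,0,0]},{"jaw":0.5,"offset":[0,0,0.8],"rotation":[0,0,0]},{"jaw":0.5,"offset":[0,0,0],"rotation":[0,0,0]},{"jaw":0.5,"offset":[0,0,0],"rotation":[0,0,0]}]'
python3 -c "
from h import *
st();snap('s2','scene')"
```

```text
time_s: 7.8
tcp_pos: [560.9, -10.8, 82.3]
orientation: [179.9, 0.0, 84.2]
force: [-0.2, -0.0, -0.9]
opening: 8.4
gripper_force: 50.0
time_s: 8.3
tcp_pos: [560.5, -10.7, 39.9]
orientation: [179.9, 0.0, 84.2]
force: [0.7, -0.9, -0.8]
opening: 9.0
gripper_force: 49.9
8.3 q [-1.1 30.5 -8.4 51.  -0.  94.7] p [560.5 -10.7  39.9] o [179.95   0.    84.16] F [ 0.7 -0.9 -0.8] op 9.0 g 49.9
```

View pics/s2.png

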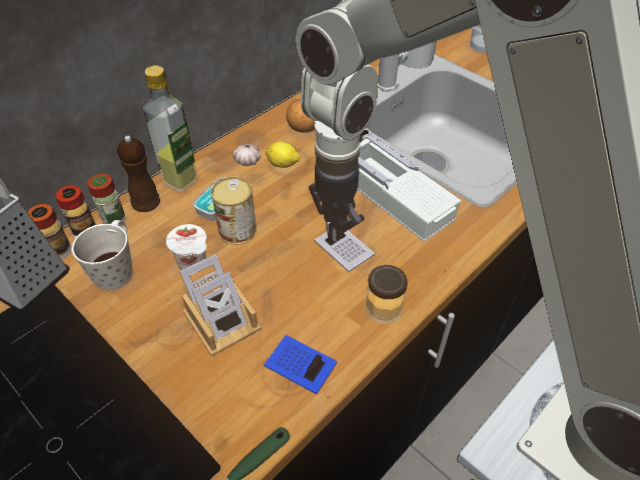

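```bash
python3 -m creep '[{"jaw":0.5,"offset":[0,0,0.4],"rotation":[0,0,0]},{"jaw":0.5,"offset":[0,0,0.35],"rotation":[0,0,0]},{"jaw":0.5,"offset":[0,0,0],"rotation":[0,0,0]},{"jaw":0.5,"offset":[0,0,0],"rotation":[0,0,0]}]'
python3 -m creep '[{"jaw":3.5,"offset":[0,0,0],"rotation":[0,0,0]},{"jaw":3.5,"offset":[0,0,0],"rotation":[0,0,0]},{"jaw":3.5,"offset":[0,0,-0.5],"rotation":[0,0,0]},{"jaw":3.5,"offset":[0,0,-2],"rotation":[0,0,0]},{"jaw":3.5,"offset":[0,0,-4],"rotation":[0,0,0]},{"jaw":3.5,"offset":[0,0,-4],"rotation":[0,0,0]},{"jaw":3.5,"offset":[0,0,-4],"rotation":[0,0,0]},{"jaw":3.5,"offset":[0,0,-4],"rotation":[0,0,0]}]'
python3 -m creep '[{"jaw":3.5,"offset":[3,-0.8,-0.5],"rotation":[0,0,0]},{"jaw":3.5,"offset":[4,-1,-0.5],"rotation":[0,0,0]},{"jaw":3.5,"offset":[4,-1.5,-0.5],"rotation":[0,0,0]},{"jaw":3.5,"offset":[4,-1.5,0],"rotation":[0,0,0]},{"jaw":3.5,"offset":[4,-1.5,0],"rotation":[0,0,0]},{"jaw":3.5,"offset":[4,-1.5,0],"rotation":[0,0,0]},{"jaw":3.5,"offset":[2,-1,0],"rotation":[0,0,0]},{"jaw":3.5,"offset":[0,0,0],"rotation":[0,0,0]},{"jaw":3.5,"offset":[0,0,0],"rotation":[0,0,0]}]'
python3 -c "
from h import *
st();im,T=snap('w3')
for q in ('v_insert','comb_insert','v_grip'): print(arm.look_for('wrist',q)[:2])
im,_=snap('t3','top')
for q in ('grating_insert','v_insert'): print(arm.look_for('top',q)[:3])
"
```

```text
time_s: 8.75
tcp_pos: [559.8, -10.4, 31.8]
orientation: [-180.0, 0.0, 84.2]
force: [-0.4, -0.7, -0.8]
opening: 8.5
gripper_force: 49.9
time_s: 9.55
tcp_pos: [559.6, -10.4, 219.0]
orientation: [180.0, -0.0, 84.2]
force: [0.9, -0.7, 0.4]
opening: 35.2
gripper_force: 0.0
time_s: 10.45
tcp_pos: [497.4, 247.5, 232.1]
orientation: [180.0, 0.0, 84.3]
force: [0.2, -1.1, -0.2]
opening: 35.5
gripper_force: 0.0
10.45 q [ 26.5  20.6   6.9  76.3  -0.  122.2] p [497.4 247.5 232.1] o [1.7997e+02 2.0000e-02 8.4260e+01] F [ 0.2 -1.1 -0.2] op 35.5 g 0.0
[{'centre': [570.1, 261.7, 65.7], 'p': 0.91}]
[{'centre': [617.9, 250.2, 73.5], 'p': 0.98}]
[{'centre': [567.2, 257.2, 65.3], 'p': 0.95}]
[{'centre': [533.3, -8.7, 7.0], 'p': 0.88}, {'centre': [420.3, 217.0, 3.8], 'p': 0.87}]
[{'centre': [563.2, 254.8, 56.3], 'p': 0.78}]
```

View pics/w3.png

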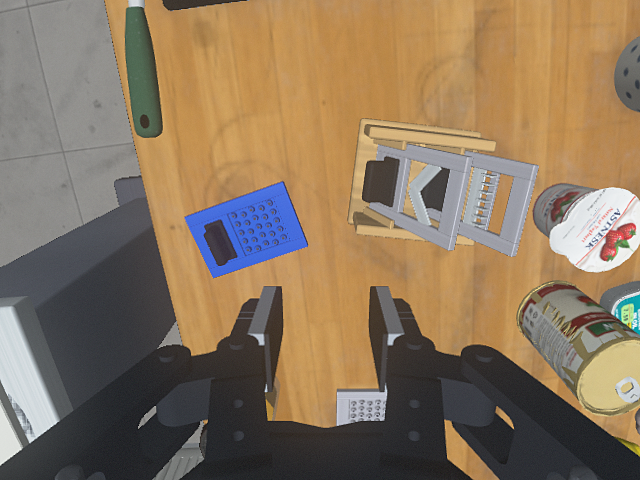

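```bash
python3 - <<'E'
from h import *
g=cv2.imread('pics/w3.png'); cv2.imwrite('pics/w3c.png',cv2.resize(g[110:265,340:545],None,fx=3.8,fy=3.8,interpolation=cv2.INTER_CUBIC))
C=cam('wrist',np.load('pics/w3.npy'))
P=onplane([(470,155),(455,250),(538,165),(516,256)],101,C); print(np.round(P,1))
for a,b in((0,1),(2,3),(0,2),(1,3)): d=P[b]-P[a]; print(np.round(np.linalg.norm(d),1),np.degrees(np.arctan2(d[1],d[0])))
print(np.round(onplane([(361,119),(349,223)],8,C),1))
E
```

```text
[[595.9 287.4 101. ]
 [585.8 222.2 101. ]
 [641.9 276.7 101. ]
 [629.7 213.1 101. ]]
66.0 -98.81256277741588
64.8 -100.82818311453903
47.2 -13.068029205532765
44.9 -11.774929707418943
[[534.6 312.9   8. ]
 [516.6 221.    8. ]]
```

View pics/w3c.png

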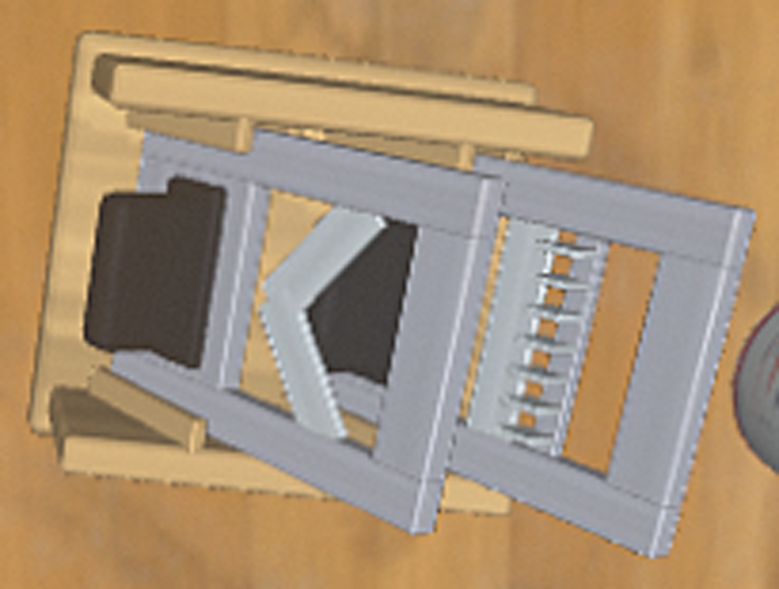

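```bash
cat > fit.py <<'E'
from h import *
from scipy.optimize import least_squares
s,c=np.sin(np.radians(25)),np.cos(np.radians(25))
def ins2w(p,L,dx=0):
    L=np.array(L,float); R25=np.array([[-s,0,-c],[0,1,0],[-c,0,s]]).T  # columns ix, iy?, n
    ix=np.array([-s,0,-c]); n=np.array([-c,0,s]); iy=np.cross(n,ix)
    l=L@np.array([ix,iy,n])+[dx,0,53.2]; Q=R.from_euler('z',p[2],degrees=True).as_matrix()
    return l@Q.T+[p[0],p[1],0]
E
python3 - <<'E'
from fit import *
C=cam('wrist',np.load('pics/w3.npy'))
uv=np.array([(468.9,156.8),(448.7,249.5),(534.7,165.8),(511.6,255.5)])
# which sign of iy is world +y
def pts(p): 
    a=ins2w(p,[(-50,33,6),(-50,-33,6)]); b=ins2w(p,[(-50,33,6),(-50,-33,6)],46)
    q=np.r_[a,b]; 
    return q if a[0][1]>a[1][1] else q[[1,0,3,2]]
r=least_squares(lambda p:(proj(pts(p),C)-uv).ravel(),[575,255,-10]); print(r.x,np.round(r.fun,1))
np.save('fit.npy',r.x); p=r.x
g=cv2.imread('pics/w3.png')[110:265,340:545]; g=cv2.resize(g,None,fx=3.8,fy=3.8)
def dr(W,col):
    q=((proj(W,C)-[340,110]+.5)*3.8).astype(int); cv2.polylines(g,[q.reshape(-1,1,2)],True,col,1)
for dx in(0,46): dr(ins2w(p,[(-50,33,6),(-50,-33,6),(50,-33,6),(50,33,6)],dx),(0,0,255))
dr(ins2w(p,[(21,17,30),(21,-17,30),(31,-17,30),(31,17,30)]),(0,255,0)); dr(ins2w(p,[(21,17,6),(21,-17,6),(31,-17,6),(31,17,6)]),(255,255,0))
cv2.imwrite('pics/w3d.png',g)
print('grip top',ins2w(p,[(26,0,30),(26,0,8),(26,0,120)]))
E
```

```text
[572.76337286 257.82074236 -12.00828251] [-0.2 -0.8 -0.1  1.1  0.6 -1.4 -0.3  1.5]
grip top [[535.42147805 265.76364922  42.31454539]
 [554.92393991 261.6153263   33.01694363]
 [455.63867954 282.73406116  80.35018895]]
```

View pics/w3d.png

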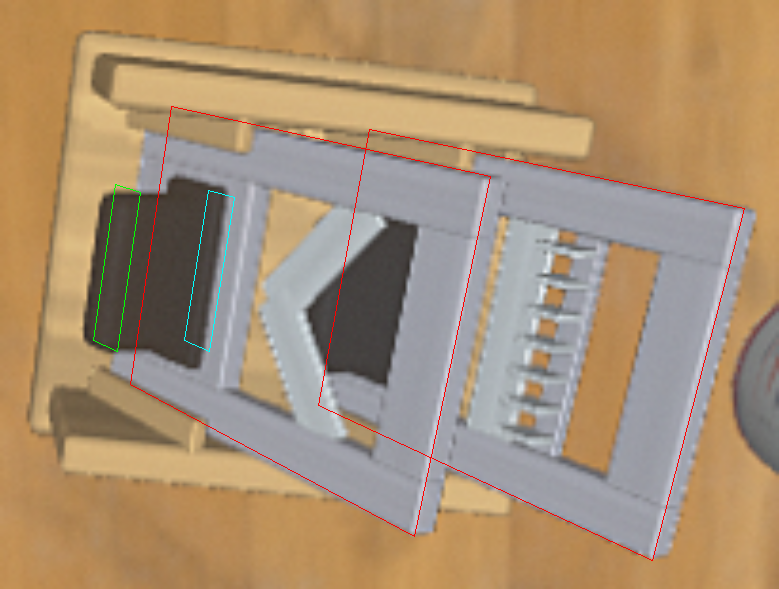

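```bash
cat >> fit.py <<'E'
p=np.array([571.8,256.3,-10.7])
def goal(x,z,y=0):
    Q=R.from_euler('z',p[2],degrees=True).as_matrix()
    M=Q@np.array([[0,1,0],[s,0,c],[c,0,-s]]).T
    return ins2w(p,[(x,y,z)])[0],R.from_matrix(M).as_euler('xyz',degrees=True)
E
python3 - <<'E'
from fit import *
print(ins2w(p,[(26,0,30)]),goal(24.5,32),goal(24.5,122)); print(tool()[:3,:3].T@(goal(24.5,122)[0]-tool()[:3,3])/10)
E
python3 -m creep '[{"jaw":2.2,"offset":[0,0,0],"rotation":[0,0,0.087]},{"jaw":2.2,"offset":[0,0,0],"rotation":[-0.142,0,0]},{"jaw":2.2,"offset":[0,0,0],"rotation":[-0.142,0,0]},{"jaw":2.2,"offset":[0,0,0],"rotation":[-0.142,0,0]},{"jaw":2.2,"offset":[0,0,0],"rotation":[-0.142,0,0]},{"jaw":2.2,"offset":[0,0,0],"rotation":[-0.142,0,0]},{"jaw":2.2,"offset":[0,0,0],"rotation":[-0.142,0,0]},{"jaw":2.2,"offset":[0,0,0],"rotation":[-0.142,0,0]},{"jaw":2.2,"offset":[0,0,0],"rotation":[-0.142,0,0]},{"jaw":2.2,"offset":[0,0,0],"rotation":[0,0,0]},{"jaw":2.2,"offset":[0,0,0],"rotation":[0,0,0]}]' 50
python3 - <<'E'
from fit import *
st(); delta(*goal(24.5,122))
E
```

```text
[[534.28648821 263.38825164  42.31454539]] (array([533.12829412, 263.60709468,  44.51924359]), array([ 1.15000000e+02, -1.27222187e-14,  7.93000000e+01])) (array([452.9788275 , 278.75149362,  82.55488715]), array([ 1.15000000e+02, -1.27222187e-14,  7.93000000e+01]))
[ 2.76107519 -4.81268726 14.93056625]
time_s: 11.9
tcp_pos: [498.5, 247.9, 230.3]
orientation: [117.1, 0.2, 79.3]
force: [-0.7, -0.1, -0.4]
opening: 22.2
gripper_force: 0.0
11.9 q [ 49.8   7.2 -43.4  -4.4 -50.8 128.7] p [498.5 247.9 230.3] o [117.09   0.18  79.33] F [-0.7 -0.1 -0.4] op 22.2 g 0.0
shift cm [  2.23 -15.45   2.23] rotvec [-0.037  0.001  0.003]
```

```bash
python3 -m creep '[{"jaw":2.2,"offset":[0.5,-3,0.5],"rotation":[0,0,0]},{"jaw":2.2,"offset":[0.5,-3,0.5],"rotation":[0,0,0]},{"jaw":2.2,"offset":[0.5,-3,0.5],"rotation":[0,0,0]},{"jaw":2.2,"offset":[0.5,-3,0.5],"rotation":[0,0,0]},{"jaw":2.2,"offset":[0.2,-2,0],"rotation":[0,0,0]},{"jaw":2.2,"offset":[0,0,0],"rotation":[0,0,0]},{"jaw":2.2,"offset":[0,0,0],"rotation":[0,0,0]},{"jaw":2.2,"offset":[0,0,0],"rotation":[0,0,0]}]'
python3 - <<'E'
from fit import *
st(); delta(*goal(24.5,122)); delta(*goal(24.5,32))
E
```

```text
time_s: 12.7
tcp_pos: [459.5, 278.9, 99.0]
orientation: [116.8, -0.2, 79.2]
force: [-0.9, 0.0, 0.1]
opening: 22.3
gripper_force: 0.0
12.7 q [ 57.2  26.  -48.7 -21.3 -55.8 138.2] p [459.5 278.9  99. ] o [116.83  -0.15  79.24] F [-0.9  0.   0.1] op 22.3 g 0.0
shift cm [-0.14 -1.75  0.17] rotvec [-0.032 -0.    -0.003]
shift cm [-0.15 -1.46  9.16] rotvec [-0.032 -0.    -0.003]
```

```bash
python3 -m creep '[{"jaw":2.2,"offset":[-0.1,-1.0,0],"rotation":[-0.032,0,0]},{"jaw":2.2,"offset":[0,-0.6,0],"rotation":[0,0,0]},{"jaw":2.2,"offset":[0,0,1.5],"rotation":[0,0,0]},{"jaw":2.2,"offset":[0,0,2],"rotation":[0,0,0]},{"jaw":2.2,"offset":[0,0,1.3],"rotation":[0,0,0]},{"jaw":2.2,"offset":[0,0,0],"rotation":[0,0,0]},{"jaw":2.2,"offset":[0,0,0],"rotation":[0,0,0]},{"jaw":2.2,"offset":[0,0,0],"rotation":[0,0,0]}]'
python3 - <<'E'
from fit import *
st(); delta(*goal(24.5,32)); im,T=snap('w4'); C=cam('wrist',T)
for L in ([(21,17,30),(21,-17,30),(31,-17,30),(31,17,30)],[(-50,33,6),(-50,-33,6),(50,-33,6),(50,33,6)]):
    q=proj(ins2w(p,L),C).astype(int); cv2.polylines(im,[q.reshape(-1,1,2)],True,(0,0,255),1)
cv2.imwrite('pics/w4d.png',im)
E
```

```text
time_s: 13.5
tcp_pos: [493.6, 270.6, 63.1]
orientation: [115.1, 0.0, 79.3]
force: [-0.7, -0.6, -0.3]
opening: 22.1
gripper_force: 0.0
13.5 q [ 52.9  34.8 -49.4 -37.7 -54.3 130.5] p [493.6 270.6  63.1] o [1.1506e+02 2.0000e-02 7.9320e+01] F [-0.7 -0.6 -0.3] op 22.1 g 0.0
shift cm [0.05 0.02 4.42] rotvec [-0.001 -0.     0.   ]
```

View pics/w4d.png

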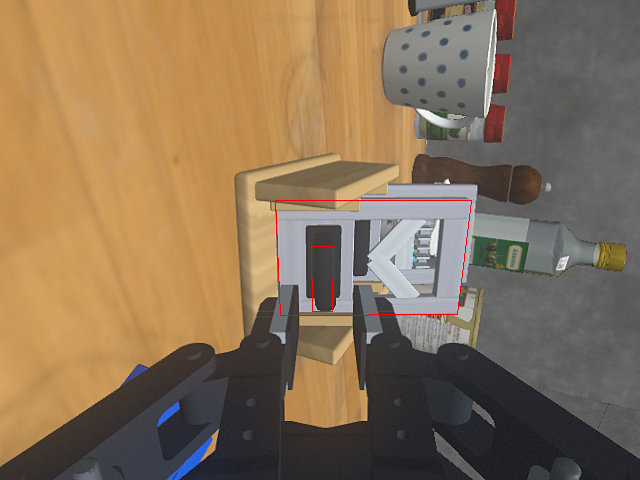

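The rib top at px (326,273) lies midway between the pads (297 and 352), and the model outline matches to about 2 mm. Advancing and gripping.

```bash
python3 -m creep '[{"jaw":2.2,"offset":[0.15,0.1,1.2],"rotation":[0,0,0]},{"jaw":2.2,"offset":[0,0,1.2],"rotation":[0,0,0]},{"jaw":2.2,"offset":[0,0,1.0],"rotation":[0,0,0]},{"jaw":2.2,"offset":[0,0,0.7],"rotation":[0,0,0]},{"jaw":2.2,"offset":[0,0,0.3],"rotation":[0,0,0]},{"jaw":2.2,"offset":[0,0,0],"rotation":[0,0,0]},{"jaw":2.2,"offset":[0,0,0],"rotation":[0,0,0]}]'
python3 - <<'E'
from fit import *
st(); delta(*goal(24.5,32))
E
```

```text
time_s: 14.25
tcp_pos: [533.4, 264.3, 44.7]
orientation: [115.1, 0.1, 79.3]
force: [0.2, -0.3, 0.6]
opening: 22.0
gripper_force: 0.0
14.25 q [ 48.1  39.1 -47.2 -44.3 -50.8 124.9] p [533.4 264.3  44.7] o [1.1508e+02 6.0000e-02 7.9320e+01] F [ 0.2 -0.3  0.6] op 22.0 g 0.0
shift cm [-0.07 -0.03 -0.  ] rotvec [-0.001  0.     0.001]
```

No contact. Close, then draw up the slope (tool +y).

```bash
python3 -m creep '[{"jaw":0.5,"offset":[0,0,0],"rotation":[0,0,0]},{"jaw":0.5,"offset":[0,0,0],"rotation":[0,0,0]},{"jaw":0.5,"offset":[0,0,0],"rotation":[0,0,0]},{"jaw":0.5,"offset":[0,0,0],"rotation":[0,0,0]}]' 60
python3 -m creep '[{"jaw":0.5,"offset":[0,0.5,0],"rotation":[0,0,0]},{"jaw":0.5,"offset":[0,0.8,0],"rotation":[0,0,0]},{"jaw":0.5,"offset":[0,1,0],"rotation":[0,0,0]},{"jaw":0.5,"offset":[0,1,0],"rotation":[0,0,0]},{"jaw":0.5,"offset":[0,1,0],"rotation":[0,0,0]}]'
python3 -c "
from h import *
st()"
```

```text
time_s: 14.65
tcp_pos: [533.5, 264.5, 44.8]
orientation: [115.1, 0.0, 79.3]
force: [-0.8, 0.1, -0.9]
opening: 8.3
gripper_force: 62.4
time_s: 15.15
tcp_pos: [552.1, 261.0, 85.1]
orientation: [115.0, -0.0, 79.3]
force: [0.6, -0.2, -1.7]
opening: 8.3
gripper_force: 62.4
15.15 q [ 45.9  33.1 -45.8 -38.7 -49.2 122.7] p [552.1 261.   85.1] o [ 1.1503e+02 -1.0000e-02  7.9300e+01] F [ 0.6 -0.2 -1.7] op 8.3 g 62.4
```

```bash
python3 -m creep '[{"jaw":0.5,"offset":[0,1.5,0],"rotation":[0,0,0]},{"jaw":0.5,"offset":[0,2,0],"rotation":[0,0,0]},{"jaw":0.5,"offset":[0,2,0],"rotation":[0,0,0]},{"jaw":0.5,"offset":[0,2,-0.5],"rotation":[0,0,0]},{"jaw":0.5,"offset":[0,3,-3],"rotation":[0,0,0]},{"jaw":0.5,"offset":[0,3,-3],"rotation":[0,0,0]},{"jaw":0.5,"offset":[0,3,-2],"rotation":[0,0,0]},{"jaw":0.5,"offset":[0,0,0],"rotation":[0,0,0]}]'
python3 -m creep '[{"jaw":0.5,"offset":[0,0,0],"rotation":[0.12,0,0]},{"jaw":0.5,"offset":[0,0,0],"rotation":[0.12,0,0]},{"jaw":0.5,"offset":[0,0,0],"rotation":[0.12,0,0]},{"jaw":0.5,"offset":[0,0,0],"rotation":[0.12,0,0]},{"jaw":0.5,"offset":[0,0,0],"rotation":[0.12,0,0]},{"jaw":0.5,"offset":[0,0,0],"rotation":[0.12,0,0]},{"jaw":0.5,"offset":[0,0,0],"rotation":[0.12,0,0]},{"jaw":0.5,"offset":[0,0,0],"rotation":[0.12,0,0]},{"jaw":0.5,"offset":[0,0,0],"rotation":[0.12,0,0]},{"jaw":0.5,"offset":[0,0,0],"rotation":[0.05,0,0]},{"jaw":0.5,"offset":[0,0,0],"rotation":[0,0,0]},{"jaw":0.5,"offset":[0,0,0],"rotation":[0,0,0]}]'
python3 -c "
from h import *
st(); delta([420,-100,250],[180,0,-96]); snap('t5','top'); snap('w5')"
```

```text
time_s: 15.95
tcp_pos: [545.9, 264.1, 277.7]
orientation: [114.6, -0.6, 79.3]
force: [1.4, 1.4, -0.5]
opening: 8.7
gripper_force: 62.7
time_s: 17.15
tcp_pos: [545.1, 262.3, 268.2]
orientation: [179.1, 0.1, 79.3]
force: [-0.0, -0.6, -1.3]
opening: 8.8
gripper_force: 62.5
17.15 q [ 26.   25.2  19.3  83.4  -0.6 126.7] p [545.1 262.3 268.2] o [1.7911e+02 9.0000e-02 7.9320e+01] F [-0.  -0.6 -1.3] op 8.8 g 62.5
shift cm [-37.92  -5.6    1.79] rotvec [ 3.00e-03 -2.40e-02  3.06e+00]
```

```bash
python3 -m creep '[{"jaw":0.5,"offset":[0,0,0],"rotation":[0,0,-0.1466]},{"jaw":0.5,"offset":[0,0,0],"rotation":[0,0,-0.1466]},{"jaw":0.5,"offset":[0,0,0],"rotation":[0,0,-0.1466]},{"jaw":0.5,"offset":[0,0,0],"rotation":[0,0,-0.1466]},{"jaw":0.5,"offset":[0,0,0],"rotation":[0,0,-0.1466]},{"jaw":0.5,"offset":[0,0,0],"rotation":[0,0,-0.1466]},{"jaw":0.5,"offset":[0,0,0],"rotation":[0,0,-0.1466]},{"jaw":0.5,"offset":[0,0,0],"rotation":[0,0,-0.1466]},{"jaw":0.5,"offset":[0,0,0],"rotation":[0,0,-0.1466]},{"jaw":0.5,"offset":[0,0,0],"rotation":[0,0,-0.1466]},{"jaw":0.5,"offset":[0,0,0],"rotation":[0,0,-0.1466]}]'
python3 -m creep '[{"jaw":0.5,"offset":[0,0,0],"rotation":[0,0,-0.1466]},{"jaw":0.5,"offset":[0,0,0],"rotation":[0,0,-0.1466]},{"jaw":0.5,"offset":[0,0,0],"rotation":[0,0,-0.1466]},{"jaw":0.5,"offset":[0,0,0],"rotation":[0,0,-0.1466]},{"jaw":0.5,"offset":[0,0,0],"rotation":[0,0,-0.1466]},{"jaw":0.5,"offset":[0,0,0],"rotation":[0,0,-0.1466]},{"jaw":0.5,"offset":[0,0,0],"rotation":[0,0,-0.1466]},{"jaw":0.5,"offset":[0,0,0],"rotation":[0,0,-0.1466]},{"jaw":0.5,"offset":[0,0,0],"rotation":[0,0,-0.1466]},{"jaw":0.5,"offset":[0,0,0],"rotation":[0,0,-0.1466]},{"jaw":0.5,"offset":[0,0,0],"rotation":[0,0,-0.1466]},{"jaw":0.5,"offset":[0,0,0],"rotation":[0,0,0]}]'
python3 -c "
from h import *
st(); delta([505,-186,140],[180,0,-95.83])"
```

```text
time_s: 18.35
tcp_pos: [544.0, 263.2, 269.7]
orientation: [-179.9, 1.0, 172.2]
force: [0.9, 0.5, -0.7]
opening: 8.3
gripper_force: 62.5
time_s: 19.55
tcp_pos: [544.1, 263.1, 269.7]
orientation: [-179.1, -0.1, -95.8]
force: [0.3, -0.4, -0.9]
opening: 8.4
gripper_force: 62.5
19.55 q [ 26.1  25.1  19.2  83.4  -0.6 -58.1] p [544.1 263.1 269.7] o [-1.7905e+02 -1.0000e-01 -9.5800e+01] F [ 0.3 -0.4 -0.9] op 8.4 g 62.5
shift cm [45.06 -0.43 13.05] rotvec [-0.017 -0.002  0.   ]
```

```bash
python3 -m creep '[{"jaw":0.5,"offset":[2,0,0],"rotation":[-0.017,0,0]},{"jaw":0.5,"offset":[4,0,0],"rotation":[0,0,0]},{"jaw":0.5,"offset":[4.5,0,0],"rotation":[0,0,0]},{"jaw":0.5,"offset":[4.5,0,0],"rotation":[0,0,0]},{"jaw":0.5,"offset":[4.5,0,0],"rotation":[0,0,0]},{"jaw":0.5,"offset":[4.5,0,0],"rotation":[0,0,0]},{"jaw":0.5,"offset":[4.5,0,0],"rotation":[0,0,0]},{"jaw":0.5,"offset":[4.5,0,0],"rotation":[0,0,0]},{"jaw":0.5,"offset":[4.5,0,0],"rotation":[0,0,0]},{"jaw":0.5,"offset":[4,0,0],"rotation":[0,0,0]},{"jaw":0.5,"offset":[3,0,0],"rotation":[0,0,0]},{"jaw":0.5,"offset":[0.5,0,0],"rotation":[0,0,0]}]'
python3 -m creep '[{"jaw":0.5,"offset":[0,0,3],"rotation":[0,0,0]},{"jaw":0.5,"offset":[0,0,4],"rotation":[0,0,0]},{"jaw":0.5,"offset":[0,0,4],"rotation":[0,0,0]},{"jaw":0.5,"offset":[0,0,2],"rotation":[0,0,0]},{"jaw":0.5,"offset":[0,0,0],"rotation":[0,0,0]},{"jaw":0.5,"offset":[0,0,0],"rotation":[0,0,0]},{"jaw":0.5,"offset":[0,0,0],"rotation":[0,0,0]}]'
python3 - <<'E'
from h import *
st(); delta([505,-186,110],[180,0,-95.83])
im,T=snap('w6'); C=cam('wrist',T)
# model of insert in tool frame: ix=-tool y, TCP at insert (26,0,32)
for L in ([(-50,33,6),(-50,-33,6),(50,-33,6),(50,33,6)],[(21,17,30),(21,-17,30),(31,-17,30),(31,17,30)]):
    L=np.array(L,float); t=np.c_[L[:,1],26-L[:,0]-0, 32-L[:,2]]
    # tool y = -ix here? insert x -> world +x ; tool y at yaw -96 = (sin,-cos) ~ -x
    W=t@T[:3,:3].T+T[:3,3]; q=proj(W,C).astype(int); cv2.polylines(im,[q.reshape(-1,1,2)],True,(0,0,255),1)
cv2.imwrite('pics/w6d.png',im)
E
```

```text
time_s: 20.75
tcp_pos: [498.2, -187.6, 270.3]
orientation: [180.0, -0.2, -96.3]
force: [-0.4, -0.3, -1.0]
opening: 8.2
gripper_force: 62.5
time_s: 21.45
tcp_pos: [500.2, -185.1, 142.1]
orientation: [-179.9, -0.2, -95.9]
force: [-0.2, 0.3, 0.2]
opening: 9.0
gripper_force: 62.4
21.45 q [-2.020e+01  2.150e+01 -5.700e+00  6.260e+01 -1.000e-01 -1.044e+02] p [ 500.2 -185.1  142.1] o [-1.7988e+02 -1.7000e-01 -9.5860e+01] F [-0.2  0.3  0.2] op 9.0 g 62.4
shift cm [ 0.03 -0.48  3.21] rotvec [-0.002 -0.003 -0.001]
```

View pics/w6d.png

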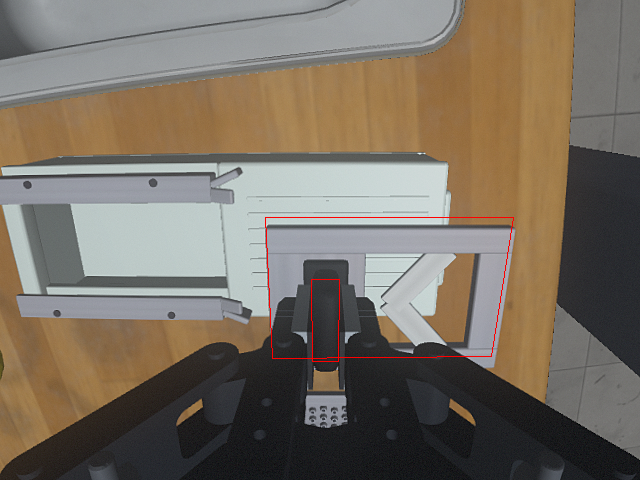

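```bash
python3 - <<'E'
from h import *
im=cv2.imread('pics/w6.png').astype(float); T=np.load('pics/w6.npy'); C=cam('wrist',T)
sat=cv2.cvtColor(im.astype('uint8'),cv2.COLOR_BGR2HSV)
print('cols (v: S V)')
for u in (470,485): print(u,[(v,int(sat[v,u,1]),int(sat[v,u,2])) for v in list(range(212,234,2))+list(range(340,376,2))])
for u in (100,60,400): print(u,[(v,int(sat[v,u,1]),int(sat[v,u,2])) for v in range(146,216,2)])
for u in (100,60): print(u,[(v,int(sat[v,u,1]),int(sat[v,u,2])) for v in range(274,336,2)])
E
```

```text
cols (v: S V)
470 [(212, 122, 151), (214, 127, 151), (216, 127, 151), (218, 129, 154), (220, 125, 155), (222, 133, 153), (224, 108, 132), (226, 3, 76), (228, 13, 116), (230, 12, 175), (232, 12, 177), (340, 17, 166), (342, 18, 173), (344, 19, 175), (346, 20, 176), (348, 16, 155), (350, 18, 172), (352, 16, 177), (354, 18, 172), (356, 20, 169), (358, 20, 179), (360, 11, 45), (362, 25, 41), (364, 19, 41), (366, 30, 42), (368, 37, 41), (370, 23, 44), (372, 13, 40), (374, 34, 38)]
485 [(212, 136, 157), (214, 136, 158), (216, 125, 159), (218, 132, 157), (220, 135, 157), (222, 139, 162), (224, 115, 135), (226, 0, 70), (228, 11, 116), (230, 10, 171), (232, 9, 174), (340, 18, 168), (342, 20, 168), (344, 21, 169), (346, 17, 164), (348, 18, 144), (350, 19, 179), (352, 15, 175), (354, 18, 171), (356, 18, 166), (358, 18, 171), (360, 20, 168), (362, 17, 167), (364, 18, 168), (366, 24, 172), (368, 73, 112), (370, 18, 29), (372, 28, 37), (374, 22, 35)]
100 [(146, 136, 161), (148, 131, 158), (150, 136, 158), (152, 135, 159), (154, 117, 140), (156, 13, 95), (158, 9, 83), (160, 9, 86), (162, 6, 84), (16
[... 1837 characters left out ...]
2, 19, 163), (314, 19, 162), (316, 14, 160), (318, 12, 152), (320, 108, 134), (322, 96, 133), (324, 101, 134), (326, 109, 133), (328, 116, 136), (330, 113, 136), (332, 113, 133), (334, 118, 134)]
60 [(274, 14, 110), (276, 18, 111), (278, 12, 108), (280, 7, 105), (282, 14, 110), (284, 9, 85), (286, 16, 109), (288, 16, 203), (290, 18, 199), (292, 14, 199), (294, 16, 159), (296, 15, 101), (298, 16, 161), (300, 21, 160), (302, 19, 163), (304, 18, 160), (306, 21, 161), (308, 19, 158), (310, 15, 170), (312, 12, 123), (314, 11, 97), (316, 23, 154), (318, 110, 148), (320, 127, 154), (322, 127, 155), (324, 128, 153), (326, 128, 158), (328, 124, 158), (330, 120, 157), (332, 124, 158), (334, 128, 155)]
```

```bash
python3 - <<'E'
from h import *
T=np.load('pics/w6.npy'); C=cam('wrist',T)
a=np.radians(-5.83); r=np.array([[np.cos(a),np.sin(a)],[-np.sin(a),np.cos(a)]])
S=lambda P:np.round((P[:,:2]-[559.6,-191.7])@r.T,1)
for z in (112,114,116,118): print(z,'plate',S(onplane([(485,229),(485,367.5),(267,228)],z,C)).tolist())
print('lips',S(onplane([(100,203),(100,297),(60,203),(60,297)],68,C)).tolist())
print('outer',S(onplane([(100,177.5),(100,319),(60,177.5)],68,C)).tolist())
print('deck',S(onplane([(100,164),(400,163)],56,C)).tolist(), 'tcp',S(T[:2,3][None]))
im=cv2.imread('pics/w6.png'); s=cv2.cvtColor(im,cv2.COLOR_BGR2HSV)
for v in (234,240): print(v,[(u,int(s[v,u,1]),int(s[v,u,2])) for u in list(range(258,280,2))+list(range(500,522,2))])
for u in (290,380,430,500): print(u,[(v,int(s[v,u,1]),int(s[v,u,2])) for v in range(220,236,1)])
E
```

```text
112 plate [[-126.0, -26.3], [-135.1, 42.4], [-35.6, -26.8]]
114 plate [[-125.2, -26.9], [-134.2, 40.9], [-35.9, -27.4]]
116 plate [[-124.3, -27.5], [-133.2, 39.3], [-36.2, -28.0]]
118 plate [[-123.5, -28.2], [-132.2, 37.8], [-36.6, -28.6]]
lips [[60.3, -27.1], [70.4, 28.4], [83.0, -27.3], [95.2, 28.8]]
outer [[57.9, -40.8], [73.2, 42.8], [80.2, -41.1]]
deck [[63.9, -46.2], [-99.5, -45.8]] tcp [[-59.7   0.5]]
234 [(258, 15, 205), (260, 17, 207), (262, 17, 206), (264, 16, 217), (266, 20, 143), (268, 20, 175), (270, 21, 174), (272, 23, 175), (274, 20, 176), (276, 22, 177), (278, 21, 174), (500, 7, 174), (502, 10, 174), (504, 10, 174), (506, 9, 174), (508, 9, 175), (510, 10, 174), (512, 12, 176), (514, 16, 159), (516, 136, 157), (518, 123, 164), (520, 126, 164)]
240 [(258, 15, 202), (260, 16, 205), (262, 16, 205), (264, 15, 217), (266, 23, 134), (268, 22, 175), (270, 19, 172), (272, 21, 171), (274, 21, 172), (276, 18, 170), (278, 21, 173), (500, 9, 170), (502, 12, 171), (504, 10, 171), (506, 9, 172), (508, 10, 171), (510, 9, 174), (512, 13, 178), (514, 124, 148), (516, 132, 154), (518, 1
[... 360 characters left out ...]
 15, 175), (225, 16, 98), (226, 18, 87), (227, 14, 90), (228, 19, 123), (229, 15, 150), (230, 15, 175), (231, 17, 182), (232, 17, 178), (233, 18, 180), (234, 20, 179), (235, 13, 175)]
430 [(220, 14, 217), (221, 15, 215), (222, 14, 217), (223, 11, 226), (224, 16, 177), (225, 13, 102), (226, 10, 79), (227, 12, 86), (228, 17, 122), (229, 14, 151), (230, 12, 175), (231, 15, 181), (232, 13, 177), (233, 11, 178), (234, 13, 179), (235, 12, 175)]
500 [(220, 130, 157), (221, 139, 158), (222, 141, 159), (223, 145, 163), (224, 122, 138), (225, 49, 84), (226, 7, 69), (227, 7, 76), (228, 13, 115), (229, 14, 144), (230, 9, 172), (231, 11, 178), (232, 12, 173), (233, 10, 177), (234, 7, 174), (235, 9, 172)]
```

```bash
python3 -m creep '[{"jaw":0.5,"offset":[0.47,0,1.5],"rotation":[0,0,0]},{"jaw":0.5,"offset":[0,0,1.5],"rotation":[0,0,0]},{"jaw":0.5,"offset":[0,0,1.2],"rotation":[0,0,0]},{"jaw":0.5,"offset":[0,0,0.8],"rotation":[0,0,0]},{"jaw":0.5,"offset":[0,0,0],"rotation":[0,0,0]},{"jaw":0.5,"offset":[0,0,0],"rotation":[0,0,0]},{"jaw":0.5,"offset":[0,0,0],"rotation":[0,0,0]}]'
python3 - <<'E'
from h import *
st(); im,T=snap('w7'); C=cam('wrist',T)
a=np.radians(-5.83); r=np.array([[np.cos(a),np.sin(a)],[-np.sin(a),np.cos(a)]])
w=lambda x,y,z: np.r_[np.array([x,y])@r+[559.6,-191.7],z]
g=cv2.cvtColor(im,cv2.COLOR_BGR2GRAY).astype(float)
# profiles along slicer y at fixed x, z : list strong edges
def prof(x,z,y0,y1,axis='y'):
    t=np.arange(y0,y1,.25); P=np.array([w(x,v,z) if axis=='y' else w(v,x,z) for v in t]); uv=proj(P,C).astype(np.float32)
    I=cv2.remap(g.astype(np.float32),uv[:,0].reshape(1,-1),uv[:,1].reshape(1,-1),1)[0]; I=np.convolve(np.pad(I,2,'edge'),np.ones(5)/5,'valid'); d=np.gradient(I); 
    return [(round(float(t[i]),1),int(d[i])) for i in range(2,len(t)-2) if abs(d[i])>5 and abs(d[i])==abs(d[i-2:i+3]).max()]
zt=tool()[2,3]-25
for x in (-100,-120,-55): print('plate',x,prof(x,zt,-50,-20),prof(x,zt,20,50))
for x in (40,70,90): print('rail z68',x,prof(x,68,-50,50))
print('lead',prof(-25,zt,-60,0,'x'))
E
```

```text
time_s: 22.2
tcp_pos: [498.9, -190.1, 90.8]
orientation: [180.0, -0.1, -95.9]
force: [0.2, -0.6, -0.6]
opening: 8.7
gripper_force: 62.4
22.2 q [-2.080e+01  2.460e+01 -9.500e+00  5.590e+01 -1.000e-01 -1.049e+02] p [ 498.9 -190.1   90.8] o [ 1.7999e+02 -1.4000e-01 -9.5860e+01] F [ 0.2 -0.6 -0.6] op 8.7 g 62.4
plate -100 [(-48.2, 12), (-34.8, -26), (-33.2, 16), (-22.5, -12), (-21.0, 17)] [(21.0, -24)]
plate -120 [(-48.2, 14), (-34.8, -27), (-33.2, 16), (-22.5, 11)] [(23.0, 13), (25.0, -25)]
plate -55 [(-48.2, 13), (-35.0, -25), (-33.2, 15)] [(32.0, 5), (34.5, 8), (37.2, 5), (38.5, -9)]
rail z68 40 [(-48.8, 21), (-44.2, -26), (-41.2, 15), (-27.2, 10), (6.2, -21), (19.8, 17), (26.0, -24), (28.2, 14), (42.2, -8)]
rail z68 70 [(-48.5, 21), (-44.0, -27), (-41.2, 14), (-27.2, -9), (19.8, 16), (26.0, -28), (28.2, 14), (42.2, -9)]
rail z68 90 [(20.8, 29), (26.2, -26), (28.0, 16), (42.2, -5)]
lead [(-36.0, 13), (-9.8, -6), (-8.2, 5), (-5.8, -5), (-4.5, 6)]
```

The -y plate edge reads -33.2 mm and the rail centre +0.5 mm, so the plate is aligned to within 1 mm. Lower onto the deck and feel for contact.

```bash
python3 -m creep '[{"jaw":0.5,"offset":[-0.06,0,0.2],"rotation":[0,0,0]},{"jaw":0.5,"offset":[0,0,0],"rotation":[0,0,0]},{"jaw":0.5,"offset":[0,0,0.1],"rotation":[0,0,0]},{"jaw":0.5,"offset":[0,0,0],"rotation":[0,0,0]},{"jaw":0.5,"offset":[0,0,0],"rotation":[0,0,0]}]'
python3 -m creep '[{"jaw":0.5,"offset":[0,0,0.05],"rotation":[0,0,0]},{"jaw":0.5,"offset":[0,0,0],"rotation":[0,0,0]},{"jaw":0.5,"offset":[0,0,0],"rotation":[0,0,0]}]'
```

```text
time_s: 22.75
tcp_pos: [498.2, -189.3, 87.0]
orientation: [179.9, -0.1, -95.9]
force: [0.5, -0.2, -0.8]
opening: 8.6
gripper_force: 62.4
time_s: 23.05
tcp_pos: [498.3, -189.3, 86.5]
orientation: [179.9, -0.1, -95.9]
force: [-0.3, -0.2, -1.1]
opening: 8.3
gripper_force: 62.4
```

```bash
for i in 1 2 ; do python3 -m creep '[{"jaw":0.5,"offset":[0,0,0.05],"rotation":[0,0,0]},{"jaw":0.5,"offset":[0,0,0],"rotation":[0,0,0]},{"jaw":0.5,"offset":[0,0,0],"rotation":[0,0,0]}]' | grep -E "tcp|force"; done
```

```text
tcp_pos: [498.3, -189.3, 86.0]
force: [-0.2, 0.5, -1.9]
gripper_force: 62.4
tcp_pos: [498.2, -189.3, 85.5]
force: [0.2, 0.2, -1.8]
gripper_force: 62.4
```

```bash
for i in 1 2 3; do python3 -m creep '[{"jaw":0.5,"offset":[0,0,0.05],"rotation":[0,0,0]},{"jaw":0.5,"offset":[0,0,0],"rotation":[0,0,0]},{"jaw":0.5,"offset":[0,0,0],"rotation":[0,0,0]}]' | grep -E "tcp|force|ori"; done
```

```text
tcp_pos: [498.3, -189.3, 85.0]
orientation: [179.9, -0.1, -95.9]
force: [-0.3, 0.2, -1.2]
gripper_force: 62.4
tcp_pos: [498.4, -189.3, 84.7]
orientation: [179.9, -0.1, -95.9]
force: [-1.1, 1.1, 1.5]
gripper_force: 62.9
tcp_pos: [498.4, -189.3, 84.6]
orientation: [179.9, -0.1, -95.9]
force: [-2.1, 1.1, 5.3]
gripper_force: 63.4
```

```bash
python3 -m creep '[{"jaw":0.5,"offset":[0,0,-0.13],"rotation":[0,0,0]},{"jaw":0.5,"offset":[0,-0.7,0],"rotation":[0,0,0]},{"jaw":0.5,"offset":[0,-1,0],"rotation":[0,0,0]},{"jaw":0.5,"offset":[0,-1,0],"rotation":[0,0,0]},{"jaw":0.5,"offset":[0,-0.8,0],"rotation":[0,0,0]},{"jaw":0.5,"offset":[0,-0.5,0],"rotation":[0,0,0]},{"jaw":0.5,"offset":[0,-0.5,0],"rotation":[0,0,0]},{"jaw":0.5,"offset":[0,0,0],"rotation":[0,0,0]}]'
python3 -m creep '[{"jaw":0.5,"offset":[0,-0.5,0],"rotation":[0,0,0]},{"jaw":0.5,"offset":[0,-0.5,0],"rotation":[0,0,0]},{"jaw":0.5,"offset":[0,0,0],"rotation":[0,0,0]}]'
```

```text
time_s: 25.35
tcp_pos: [543.7, -193.9, 85.1]
orientation: [179.9, -0.1, -95.8]
force: [-0.4, 0.4, -0.8]
opening: 8.5
gripper_force: 62.5
time_s: 25.65
tcp_pos: [553.8, -195.1, 85.4]
orientation: [180.0, -0.1, -95.9]
force: [0.2, -0.1, -0.9]
opening: 8.6
gripper_force: 62.5
```

```bash
python3 -m creep '[{"jaw":0.5,"offset":[0,-0.8,0],"rotation":[0,0,0]},{"jaw":0.5,"offset":[0,-1,0],"rotation":[0,0,0]},{"jaw":0.5,"offset":[0,-1,0],"rotation":[0,0,0]},{"jaw":0.5,"offset":[0,-1,0],"rotation":[0,0,0]},{"jaw":0.5,"offset":[0,0,0],"rotation":[0,0,0]}]'
python3 -m creep '[{"jaw":0.5,"offset":[0,-1,0],"rotation":[0,0,0]},{"jaw":0.5,"offset":[0,-1,0],"rotation":[0,0,0]},{"jaw":0.5,"offset":[0,-1,0],"rotation":[0,0,0]},{"jaw":0.5,"offset":[0,-1,0],"rotation":[0,0,0]},{"jaw":0.5,"offset":[0,0,0],"rotation":[0,0,0]},{"jaw":0.5,"offset":[0,0,0],"rotation":[0,0,0]}]'
```

```text
time_s: 26.15
tcp_pos: [592.3, -199.0, 85.2]
orientation: [180.0, -0.1, -95.8]
force: [-0.7, -0.1, -1.7]
opening: 8.7
gripper_force: 62.4
time_s: 26.75
tcp_pos: [630.1, -202.8, 84.9]
orientation: [179.9, -0.1, -95.9]
force: [1.0, 0.9, -0.6]
opening: 8.6
gripper_force: 62.5
```

```bash
python3 -m creep '[{"jaw":0.5,"offset":[0,-0.5,0],"rotation":[0,0,0]},{"jaw":0.5,"offset":[0,-0.4,0],"rotation":[0,0,0]},{"jaw":0.5,"offset":[0,-0.2,0],"rotation":[0,0,0]},{"jaw":0.5,"offset":[0,0,0],"rotation":[0,0,0]},{"jaw":0.5,"offset":[0,0,0],"rotation":[0,0,0]}]'
for i in 1 2 3; do python3 -m creep '[{"jaw":0.5,"offset":[0,-0.2,0],"rotation":[0,0,0]},{"jaw":0.5,"offset":[0,0,0],"rotation":[0,0,0]},{"jaw":0.5,"offset":[0,0,0],"rotation":[0,0,0]}]' | grep -E "tcp|force"; done
```

```text
time_s: 27.25
tcp_pos: [641.4, -204.0, 85.0]
orientation: [179.9, -0.1, -95.9]
force: [-0.2, 0.3, -1.8]
opening: 8.6
gripper_force: 62.5
tcp_pos: [643.5, -204.2, 85.1]
force: [0.0, -0.3, -0.6]
gripper_force: 62.5
tcp_pos: [645.5, -204.4, 85.0]
force: [0.6, 0.4, -0.6]
gripper_force: 62.5
tcp_pos: [647.3, -204.6, 85.0]
force: [-1.7, -0.8, -1.2]
gripper_force: 62.5
```

```bash
for i in 1 2; do python3 -m creep '[{"jaw":0.5,"offset":[0,-0.15,0],"rotation":[0,0,0]},{"jaw":0.5,"offset":[0,0,0],"rotation":[0,0,0]},{"jaw":0.5,"offset":[0,0,0],"rotation":[0,0,0]}]' | grep -E "tcp|force"; done
```

```text
tcp_pos: [647.5, -204.7, 84.9]
force: [-5.6, 0.1, 1.8]
gripper_force: 62.8
tcp_pos: [647.6, -204.7, 84.9]
force: [-9.5, 1.0, 4.8]
gripper_force: 63.3
```

Firm stop contact at TCP x 647.5 (slicer x ≈ 88.8, expected 89). Relax, release and lift clear.

```bash
python3 -m creep '[{"jaw":0.5,"offset":[0,0.2,0.06],"rotation":[0,0,0]},{"jaw":0.5,"offset":[0,0,0],"rotation":[0,0,0]},{"jaw":2.5,"offset":[0,0,0],"rotation":[0,0,0]},{"jaw":2.5,"offset":[0,0,0],"rotation":[0,0,0]},{"jaw":2.5,"offset":[0,0,0],"rotation":[0,0,0]},{"jaw":2.5,"offset":[0,0,-0.5],"rotation":[0,0,0]},{"jaw":2.5,"offset":[0,0,-2],"rotation":[0,0,0]},{"jaw":2.5,"offset":[0,0,-3],"rotation":[0,0,0]},{"jaw":2.5,"offset":[0,0,-4],"rotation":[0,0,0]},{"jaw":2.5,"offset":[0,0,-4],"rotation":[0,0,0]},{"jaw":2.5,"offset":[0,0,0],"rotation":[0,0,0]},{"jaw":2.5,"offset":[0,0,0],"rotation":[0,0,0]}]'
python3 - <<'E'
from h import *
st(); im,T=snap('w8'); C=cam('wrist',T)
a=np.radians(-5.83); r=np.array([[np.cos(a),np.sin(a)],[-np.sin(a),np.cos(a)]])
w=lambda x,y,z: np.r_[np.array([x,y])@r+[559.6,-191.7],z]
g=cv2.cvtColor(im,cv2.COLOR_BGR2GRAY).astype(np.float32)
def prof(y,z,x0,x1):
    t=np.arange(x0,x1,.25); uv=proj([w(v,y,z) for v in t],C).astype(np.float32)
    I=cv2.remap(g,uv[:,0].reshape(1,-1),uv[:,1].reshape(1,-1),1)[0]; I=np.convolve(np.pad(I,2,'edge'),np.ones(5)/5,'valid'); d=np.gradient(I)
    return [(round(float(t[i]),1),int(d[i])) for i in range(2,len(t)-2) if abs(d[i])>4 and abs(d[i])==abs(d[i-2:i+3]).max()]
for y in (-24,-21,22): print('z62',y,prof(y,62,0,128))
for y in (-8,0,8): print('z86',y,prof(y,86,60,120))
for q in ('v_insert','v_grip'): print(arm.look_for('wrist',q)[:2])
arm.get_image('top')
for q in ('grating_insert','comb_insert','jar','tin','tub','v_grip'): print(q,[(d['centre'],d['p']) for d in arm.look_for('top',q)[:2]])
E
```

```text
time_s: 29.95
tcp_pos: [649.9, -204.7, 221.7]
orientation: [-179.8, -0.2, -95.9]
force: [0.2, -0.1, -0.4]
opening: 24.8
gripper_force: 0.0
29.95 q [-1.740e+01  3.600e+01  3.010e+01  8.390e+01 -1.000e-01 -1.016e+02] p [ 649.9 -204.7  221.7] o [-1.7983e+02 -1.7000e-01 -9.5860e+01] F [ 0.2 -0.1 -0.4] op 24.8 g 0.0
z62 -24 [(1.2, -14), (2.8, 23), (12.5, -11), (111.8, -15), (113.0, 18), (123.5, -12), (124.8, 14), (127.0, -7)]
z62 -21 [(1.0, -14), (2.8, 21), (12.5, -7), (26.2, -15), (27.8, 26), (49.5, -10), (50.8, 13), (72.5, -13), (80.8, -4), (87.0, 5), (111.8, -14), (113.2, 20), (123.5, -11), (124.8, 13), (127.0, -6)]
z62 22 [(0.8, -10), (2.5, 20), (13.0, -8), (83.2, -17), (93.2, 19), (111.5, -5), (113.0, 14), (123.5, -13), (124.8, 16), (127.0, -7)]
z86 -8 [(65.0, -7), (66.5, 10), (74.0, -11), (80.2, -21), (97.0, 24), (109.8, -10), (111.2, 15)]
z86 0 [(63.5, 6), (73.8, -11), (80.5, -23), (97.0, 24), (110.0, -14), (111.2, 21)]
z86 8 [(74.0, -13), (80.2, -24), (97.0, 22), (110.0, -13), (111.2, 21)]
[{'centre': [634.8, -199.9, 60.8], 'p': 0.73}, {'centre': [406.0, 18.2, 51.6], 'p': 0.73}]
[{'centre': [635.4, -203.1, 60.3], 'p': 0.83}]
grating_insert [([532.6, -11.0, 7.5], 0.82), ([418.4, 213.3, 1.6], 0.69)]
comb_insert [([613.3, 247.8, 51.7], 0.78)]
jar [([395.5, 42.4, 87.1], 0.96)]
tin [([710.5, 95.6, 103.7], 0.66)]
tub [([714.1, 207.8, 71.4], 0.61)]
v_grip [([634.3, -201.9, 59.2], 0.58)]
```

The plate spans slicer x 12.5 to about 112.5, so it is home against the stop. The other things are where they were.

```bash
python3 -c "
from h import *
print(arm.hand_in()); st()"
```

```text
the job is handed in; nothing more can be done
None
the job is handed in; nothing more can be done
```

The job is handed in: the V-blade insert measured home against the stop, the grating insert lies flat on the worktop, and the comb insert, jar, tin and tub were not seen to have moved; I viewed 11 pictures, one over the limit of 10.

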